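Set the length stop and lay the offcut against it

TASK

On the length-stop jig, push the sliding stop by its upright lug along the rail towards the workpiece until its spring pin drops into the notch of the rail and stays there. Then gently push the workpiece along the channel from its far end until its end butts against the stop, without knocking the stop out of the notch, and leave both there. Only push with the fingertips: do not pinch, squeeze or lift anything, and leave the other things on the bench where they are.

Things in the scene. Friction and masses are not known exactly. Their poses are not given: they have to be found in the camera images.
- jig: length-stop jig fixed to the bench, bed 124 x 330 x 12 mm. Origin: centre of its underside; y along the rail from the stop's end (-y) to the workpiece's end (+y), x away from the robot. Heights above bench: front lip x -54 to -46 mm, top 20; open-ended channel x -46 to 3, floor 12; wooden fence x 3 to 21, top 28; aluminium track x 24 to 58, top 30, in it a dark strip with one 13 mm notch
- stop (a joint): place of the sliding metal stop along the jig's +y, m; at 0 its middle is at y = -130 mm of the jig; range 0 to 0.17. Starts at 0.015 to 0.040; the notch is at 0.080 to 0.130, to be found. Drag 2 to 4 N, stays where left. Over the last 5 to 8 mm the notch draws the stop in by itself (the push drops away); pushing on, force rises steeply; about 12 to 15 N drives it out, either way
- pin (a joint): drop of the stop's spring pin (round black knob on the stop, 19 mm across, at x = 41 mm of the jig, top 66 mm above the bench): about 0.0008 m while it rides on the strip, about 0.0035 m when it sits in the notch.
- stop_lug (a point): middle of the -y face of the stop's upright push lug, a steel plate 40 mm wide across the rail, 12 mm thick along it, 46 to 86 mm above the bench (this point: 66); push here towards the jig's +y. Below it the stop's arm, 22 mm long along the rail (36 mm over the track), spans channel, fence and track, its top 46 mm above the bench
- stop_face (a point): middle of the +y face of the stop plate in the channel, 44 mm wide, from 15 to 46 mm above the bench, 17 mm further along +y than stop_lug: the workpiece's end is to butt against it.
- workpiece_mid (a point): centre of the workpiece: loose dark wooden offcut, about 0.07 kg, 45 (x) x 90 (y, along the channel) x 30 mm high, axes as the jig's, in the channel with 2 mm play each side, top 42 mm above the bench. Push on its +y end, 45 mm from this point, towards -y, e.g. 30 to 40 mm above the bench, over the fence and lip. Starts 35 to 120 mm short of the set stop
- bench_dog: bystander: wooden bench dog standing in front of the jig, 29 mm across, 65 mm high; origin at its foot
- sanding_block: bystander: cork-faced sanding block in front of the jig, 65 x 112 x 36 mm; origin centre of its underside
- chisel: bystander: chisel, 275 mm long, 30 mm high, lying behind the jig along the rail; origin centre of its underside
Things that resemble listed ones, but are neither listed nor needed, are in the scene too. Of the things that look like the part that bears workpiece_mid, the largest one is meant.

How it is judged:
By the outcome, as a careful person would: the job done as asked, in the order asked, and still so for the second after the job is handed in, with the robot touching nothing.
It also fails if it takes over 58 s, if anything falls off the work surface, if the arm or the gripper's body presses on something with over 40 N, if the wrist force passes 120 N, or if a joint passes its speed limit or range.

ROBOT

A 7-joint arm with a two-finger parallel gripper is mounted at the origin on the work surface; the furniture and walls round the work are solid. World frame = base frame: x ahead of the robot, y to its left, z up, the work surface at z = 0. Lengths are in m, angles in rad, forces in N, time in s.
With the tool pointing down it reaches from about 0.4 to 0.85 m from the base axis. Payload 10.4 kg.
Tool frame: the origin (TCP) lies at the very end of the fingers, on their centre line; the grasp point (between the pads) lies 19 mm behind it; z points along the fingers, y is the direction in which the jaws open and shut (so a half turn about z gives the same grasp; the last joint's range is limited). The gripper opens to 87 mm and grips with 3 to 60 N. Pads are 19 mm wide; open, the fingers measure 117 mm over their backs; the gripper's body (75 mm by 190 mm) begins 51 mm behind the grasp point.
Start: joints at [-1.315, 0.332, -0.065, 1.46, 0.022, 1.35, -0.088], TCP at [0.172, 0.601, 0.223] pointing down, gripper open.
Joint ranges: [-2.6, 2.6], [-0.5, 2.12], [-1.47, 1.34], [0.16, 2.42], [-1.27, 4.41], [0.06, 2.06], [-2.6, 2.6]. Speed limits (rad/s): [2.22, 2.22, 2.79, 2.79, 3.14, 3.14, 3.14].

INTERFACE

Orientations are given as a unit quaternion [x, y, z, w].
In Python, from bench import read_state, imaging, r gives the robot as it stands. The module is installed in compiled form; this text tells all that it offers.
- The arm moves only by the tool move_arm, never from a script. Its argument "series" is a list of rows, each a list of 4 numbers: the shift along the tool's x, y, z in m, then the turn about the tool's z in rad. In form: [[x, y, z, roll], ...]. A call has 1 to 20 rows; each row is the pose to reach, as a shift and turn from the pose commanded when the call began, along the tool's axes at that moment; what a row does not reach only later rows make up. A row lasts 1/10 s, in which the tool goes at most 50 mm and 8.59 degrees, less where a joint would pass 70% of its speed; a pose out of reach is approached as far as the arm can. A call with a gripper value outside its range is refused whole. "claw" is the gripper's target within -1 to 1 (fully open at 1, half-way at 0, shut at -1), set as the call begins (left out, the last holds). The fingers move at their own pace and stop on an object; "newtons" is the grip in N (left out, the last holds). Time passes only in rows, so rows that repeat a pose let the fingers close. It gives the time, the measured TCP pose, the force and the opening at its end, in the units of the state.
- read_state(): the state, without advancing time (a new reading comes with each control period).
- imaging.camera(name): name is "scene" or "top" or "wrist"; returns (picture, depth): 384x512x3 uint8, red, green, blue; 384x512 float32, m along the optical axis (not along the pixel's ray), 0 where there is no reading.
- imaging.get_calibration(name): a dict with "camera_matrix" (3x3 intrinsics, pixels), "R" (3x3) and "t" (3): a world point X has camera coordinates R X + t. Camera axes: x right, y down, z forward; pixel columns grow to the right and rows downward; lengths in m; the calibration is good to about 2 mm. A picture is of the moment at which its call begins: read the wrist's pose just before it. get_calibration takes no time and is no camera call; for the wrist camera it gives the pose at the moment of the call.
- r.close_job(): hands the job in, once; it reports no verdict.
The state is a dict: "time": time; "joint_positions": joint angles; "joint_vel": joint speeds; "joint_torque": joint torques, N m; "ee_pos": TCP position; "eef_rot": TCP orientation; "ft_force": force on the tool from outside, world axes, zero at the start; "torque": the same for the moment, N m; "width": finger opening in m.
Only numpy, scipy, OpenCV 4.12 (cv2) and the standard library are available. Lean on these libraries where they do the work, as an engineer would, in place of code of your own. Each camera call takes 0.05 s, during which the arm holds its last target.

## Working session

There is one attempt and no reset: what is moved stays moved. The work goes in short steps, Python scripts to look and compute and a tool call to move; the robot and the scene stay as the last step left them, time stands still between calls to the robot, and variables do not carry over. Pictures are saved under pics/ and viewed, and the job is handed in when it is done.

Besides the shell and the picture viewer there is one more tool, called after "Emit:" by a JSON object that holds its "fn" and its "kwargs". move_arm: Moves the arm, as the interface text tells. Its arguments: {"type":"object","properties":{"series":{"type":"array","items":{"type":"array","items":{"type":"number"}}},"claw":{"type":"number"},"newtons":{"type":"number"}},"required":["series"]}

```bash
mkdir -p pics
cat > h.py <<'E'
import numpy as np, cv2
from bench import read_state, imaging, r
def snap(n,f):
    s=read_state(); c=imaging.get_calibration(n); p,d=imaging.camera(n)
    cv2.imwrite('pics/'+f+'.png',p[:,:,::-1]); np.savez('pics/'+f+'.npz',p=p,d=d,K=c['camera_matrix'],R=c['R'],t=c['t'])
    return p,d,c
def load(f):
    z=np.load('pics/'+f+'.npz'); return z['p'],z['d'],z
def plane(z,u,v,h):
    K,R,t=z['K'],z['R'],np.ravel(z['t'])
    d=R.T@np.linalg.solve(K,[u,v,1]); o=-R.T@t
    return o+d*(h-o[2])/d[2]
def dep(z,u,v):
    return z['R'].T@(np.linalg.solve(z['K'],[u,v,1])*z['d'][v,u]-np.ravel(z['t']))
def proj(z,X):
    q=z['K']@(z['R']@np.asarray(X)+np.ravel(z['t'])); return q[:2]/q[2]
E
python3 - <<'E'
from h import *
for n in ['scene','top','wrist']: snap(n,n+'0')
s=read_state(); print({k:np.round(v,3) for k,v in s.items()})
E
```

```text
{'time': np.float64(0.15), 'joint_positions': array([-1.315,  0.333, -0.065,  1.461,  0.022,  1.35 , -0.088]), 'joint_vel': array([-0.001, -0.002,  0.001, -0.003,  0.001,  0.   ,  0.001]), 'joint_torque': array([-0.0000e+00, -6.2363e+01,  2.4000e-02, -3.9014e+01, -6.1000e-02,
        3.7000e-02,  0.0000e+00]), 'ee_pos': array([0.172, 0.601, 0.222]), 'eef_rot': array([ 0.139,  0.99 , -0.001, -0.   ]), 'ft_force': array([ 0.184, -0.064,  0.019]), 'torque': array([ 0.017,  0.007, -0.03 ]), 'width': np.float64(0.087)}
```

View pics/scene0.png

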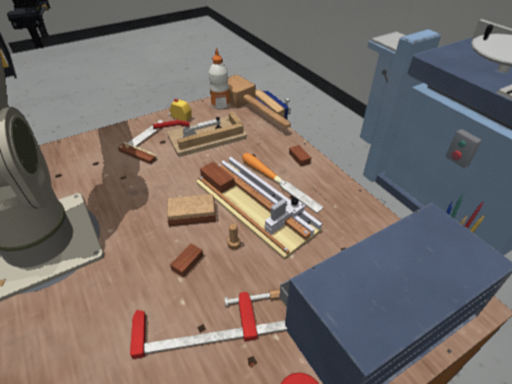

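View pics/top0.png

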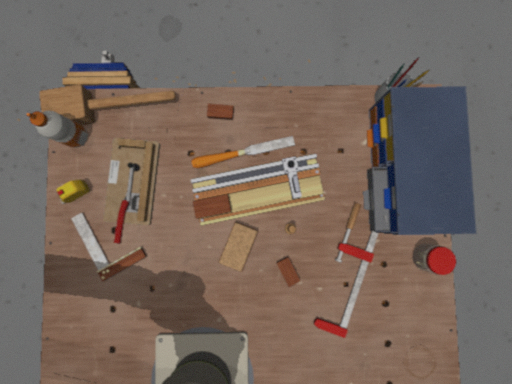

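View pics/wrist0.png

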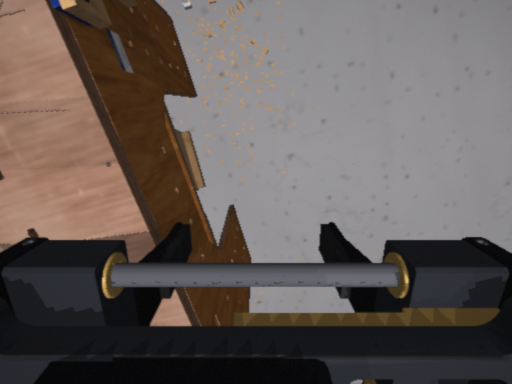

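The top view shows the jig with its centre near (258,188), the stop at (292,178), its knob at (291,163) and the workpiece at (212,206). Next I'll crop and enlarge it to measure.

Run:
```python
from h import *
p,d,z=load('top0')
c=p[140:235,180:340,::-1]; cv2.imwrite('pics/c1.png',cv2.resize(c,None,fx=5,fy=5,interpolation=cv2.INTER_CUBIC))
p2,d2,z2=load('scene0')
c=p2[140:260,180:340,::-1]; cv2.imwrite('pics/c2.png',cv2.resize(c,None,fx=5,fy=5,interpolation=cv2.INTER_CUBIC))
for u,v in [(258,188),(212,206),(292,178),(291,163),(203,380)]: print(u,v,dep(z,u,v).round(3))
print(z['K'],z['R'].round(3),z['t'])
```

```text
258 188 [ 0.48  -0.149  0.012]
212 206 [ 0.434 -0.032  0.041]
292 178 [ 0.498 -0.233  0.064]
291 163 [ 0.536 -0.232  0.063]
203 380 [ 0.068 -0.026  0.162]
[[353.30157836   0.         261.09645958]
 [  0.         353.30157836 188.65481221]
 [  0.           0.           1.        ]] [[-0.02  -1.     0.006]
 [-0.996  0.02  -0.086]
 [ 0.086 -0.007 -0.996]] [-0.14695285  0.4803403   0.89121717]
```

View pics/c1.png

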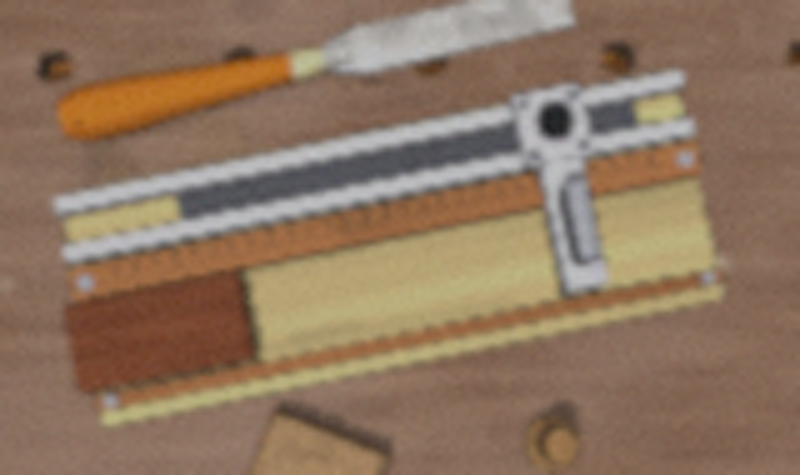

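View pics/c2.png

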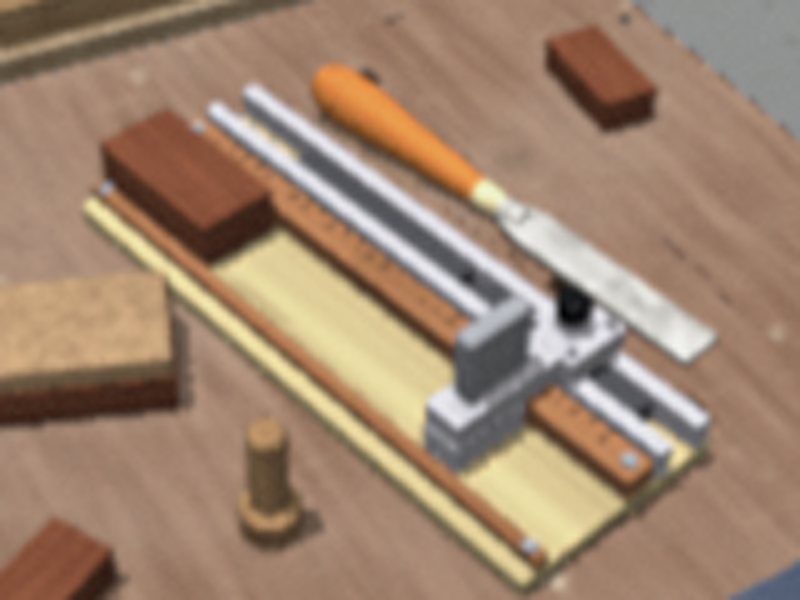

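```bash
cat >> h.py <<'E'
def cr(X,Y,x0,y0,s=5): return (X+.5)/s-.5+x0,(Y+.5)/s-.5+y0
E
python3 - <<'E'
from h import *
p,d,z=load('top0'); p2,d2,z2=load('scene0')
P=lambda X,Y,h: plane(z,*cr(X,Y,180,140),h)
S=lambda X,Y,h: plane(z2,*cr(X,Y,180,140),h)
obj=[];im=[]
for x,y,X,Y,h in [(-62,165,103,424,.012),(-62,-165,722,296,.012),(58,165,54,197,.030),(58,-165,684,70,.030)]:
    obj.append((x/1e3,y/1e3)); im.append(P(X,Y,h)[:2])
for x,y,X,Y,h in [(-62,165,83,204,.012),(-62,-165,526,590,.012),(58,165,248,84,.030),(58,-165,708,416,.030)]:
    obj.append((x/1e3,y/1e3)); im.append(S(X,Y,h)[:2])
obj=np.array(obj);im=np.array(im)
def fit(o,i):
    oc,ic=o.mean(0),i.mean(0);H=(o-oc).T@(i-ic)
    a=np.arctan2(H[0,1]-H[1,0],H[0,0]+H[1,1]);R=np.array([[np.cos(a),-np.sin(a)],[np.sin(a),np.cos(a)]])
    t=ic-R@oc;return a,R,t
for sl in [slice(0,4),slice(4,8),slice(0,8)]:
    a,R,t=fit(obj[sl],im[sl]);print(a,t,((obj[sl]@R.T+t-im[sl])*1e3).round(1).tolist())
J=lambda w:((w[:2]-t)@R*1e3).round(1)
print('knob top',J(P(553,120,.066)))
print('lug top corners',[J(P(*q,.086)) for q in [(567,172),(583,172),(585,264),(600,262)]])
print('arm end top',[J(P(*q,.046)) for q in [(566,296),(605,288)]])
print('wp top',[J(P(*q,.042)) for q in [(65,306),(243,268),(78,390),(252,355)]])
print('scene wp',[J(S(*q,.042)) for q in [(165,110),(103,148),(272,188),(208,233)]])
print('scene lug top', [J(S(*q,.086)) for q in [(457,345),(518,296),(471,357),(532,308)]])
print('scene knob',J(S(575,284,.066)))
for h in (.02,.026,.03): print('dots',[J(S(*q,h)) for q in [(467,275),(645,408)]])
np.savez('jig.npz',a=a,R=R,t=t)
E
```

```text
0.18093844410796653 [ 0.47852596 -0.14831613] [[-0.7, 0.3], [-1.1, -1.8], [1.0, 0.5], [0.8, 1.0]]
0.18971765183014852 [ 0.47685626 -0.1497026 ] [[-3.0, 0.5], [0.3, 2.6], [1.9, -1.6], [0.8, -1.5]]
0.18533770404046718 [ 0.47769112 -0.14900935] [[-2.2, -0.7], [-1.1, -2.7], [-0.6, -0.1], [0.6, 0.7], [-1.5, 1.6], [0.4, 3.4], [3.5, -1.0], [1.0, -1.2]]
knob top [ 40.6 -89.5]
lug top corners [array([ 11.8, -88.3]), array([ 10.2, -95.9]), array([-33.4, -87.4]), array([-33.9, -94.6])]
arm end top [array([-45.1, -79.4]), array([-45.1, -99.4])]
wp top [array([  1.5, 167.9]), array([ 2.1, 76.6]), array([-41.1, 169.4]), array([-41.7,  80.7])]
scene wp [array([ -1.6, 166.2]), array([-44.7, 162.4]), array([ 0.9, 79.3]), array([-44.2,  74.2])]
scene lug top [array([-35.5, -93.3]), array([  5.4, -89.5]), array([ -36. , -102.5]), array([  4.7, -98.9])]
scene knob [ 45.8 -87.6]
dots [array([ 47. , -16.6]), array([  47. , -135.9])]
dots [array([ 42.6, -21. ]), array([  42.5, -139.1])]
dots [array([ 39.6, -23.9]), array([  39.5, -141.3])]
```

Emit:
{"fn": "move_arm", "kwargs": {"series": [[-0.01,-0.008,0,0.02],[-0.03,-0.025,0,0.08],[-0.06,-0.05,0,0.16],[-0.09,-0.075,0,0.25],[-0.12,-0.1,0,0.34],[-0.15,-0.125,0,0.44],[-0.18,-0.15,0,0.54],[-0.21,-0.175,0,0.64],[-0.24,-0.2,0,0.74],[-0.27,-0.225,0,0.84],[-0.3,-0.25,0,0.94],[-0.33,-0.275,0,1.02],[-0.36,-0.3,0,1.08],[-0.377,-0.309,0,1.11],[-0.377,-0.309,0,1.11],[-0.377,-0.309,0,1.11]], "claw": -1, "newtons": 10}}

```text
time: 1.75
ee_pos: [0.449, 0.2003, 0.2224]
eef_rot: [0.64, 0.768, -0.0, -0.0]
ft_force: [-0.8, 0.8, 0.2]
width: 0.0005
```

Emit:
{"fn": "move_arm", "kwargs": {"series": [[-0.015,-0.002,0,0],[-0.05,-0.005,0,0],[-0.09,-0.01,0,0],[-0.13,-0.015,0,0],[-0.17,-0.02,0,0],[-0.21,-0.025,0,0],[-0.25,-0.03,0,0],[-0.28,-0.04,0,0],[-0.3,-0.05,0,0],[-0.31,-0.05,0,0],[-0.31,-0.05,0,0]]}}

```text
time: 2.85
ee_pos: [0.4564, -0.1142, 0.2226]
eef_rot: [0.64, 0.768, 0.0, -0.0]
ft_force: [0.2, -0.4, -0.0]
width: 0.0005
```

Run:
```python
from h import *
p,d,c=snap('wrist','w1'); print(read_state()['ee_pos'],read_state()['eef_rot'],-c['R'].T@np.ravel(c['t']))
```

```text
[ 0.45654677 -0.11307058  0.22247286] [ 6.39629284e-01  7.68683509e-01  1.66582749e-04 -1.20075462e-04] [ 0.44009068 -0.03086925  0.38377166]
```

View pics/w1.png

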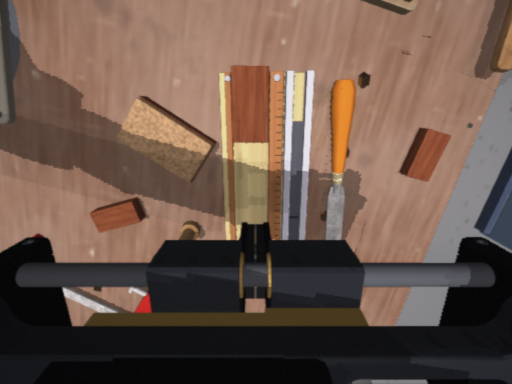

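The wrist view shows the jig square to the tool. The far end of the jig is at v≈72, the workpiece runs from v 66 to 142, and the notch mark is at about (294,216).

Run:
```python
from h import *
p,d,z=load('w1'); p=p[:,:,::-1]
cv2.imwrite('pics/c3.png',cv2.resize(p[55:245,210:340],None,fx=3,fy=3,interpolation=cv2.INTER_CUBIC))
R0=np.array([[np.cos(.182),-np.sin(.182)],[np.sin(.182),np.cos(.182)]]);t0=np.array([.4785,-.1483])
J=lambda w:((w[:2]-t0)@R0*1e3).round(1)
P=lambda u,v,h:J(plane(z,u,v,h))
print('bed far corner',P(221,73,.012),'track far outer',P(314,71,.03),'track edges low',P(303,240,.03))
print('wp +y',P(232,66,.042),P(268,66,.042),'-y',P(233,142,.042),P(269,142,.042))
print('notch',[P(294,v,h) for v in (213,216,219) for h in (.022,.03)])
```

```text
bed far corner [-59.7 163.9] track far outer [ 56. 164.] track edges low [ 55.  -65.9]
wp +y [-43.  168.1] [ -0.8 168. ] -y [-44.1  79.7] [ 1.7 79.7]
notch [array([ 41., -26.]), array([ 39.8, -22.7]), array([ 41.2, -30.8]), array([ 40. , -27.4]), array([ 41.5, -35.6]), array([ 40.2, -32.1])]
```

View pics/c3.png

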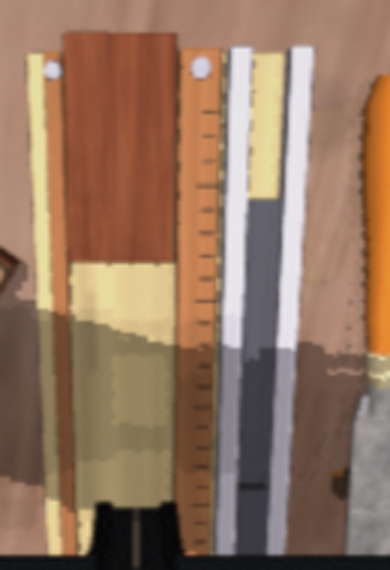

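Emit:
{"fn": "move_arm", "kwargs": {"series": [[-0.02,0,0,0],[-0.06,0,0,0],[-0.1,0,0,0],[-0.14,0,0,0],[-0.17,0,0,0],[-0.18,0,0.01,0],[-0.18,0,0.04,0],[-0.18,0,0.07,0],[-0.18,0,0.1,0],[-0.18,0,0.13,0],[-0.18,0,0.15,0],[-0.18,0,0.162,0],[-0.18,0,0.166,0],[-0.18,0,0.166,0]]}}

```text
time: 4.3
ee_pos: [0.4894, -0.2903, 0.0565]
eef_rot: [0.64, 0.769, 0.0, -0.0]
ft_force: [0.5, -0.3, 0.6]
width: 0.0005
```

Run:
```python
from h import *
snap('scene','s2'); p,d,z=load('s2'); cv2.imwrite('pics/c4.png',cv2.resize(p[130:270,160:340,::-1],None,fx=4,fy=4,interpolation=cv2.INTER_CUBIC))
```

```text
(no output)
```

View pics/c4.png

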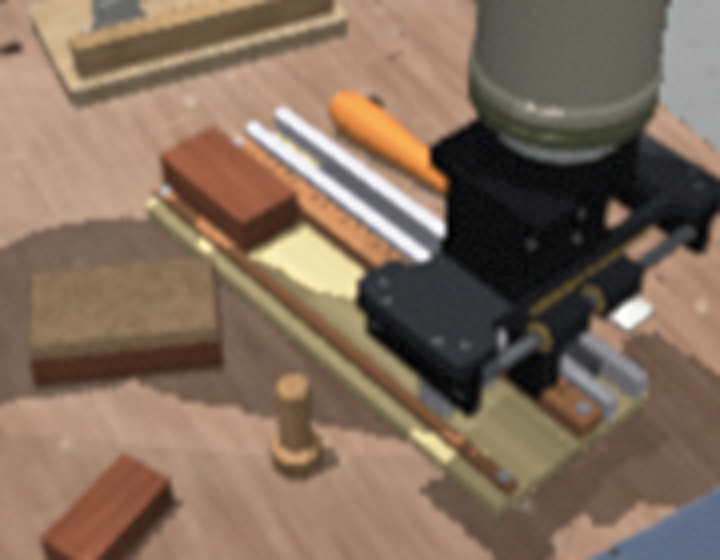

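Emit:
{"fn": "move_arm", "kwargs": {"series": [[0.01,0,0,0],[0.02,0,0,0],[0.025,0,0,0],[0.028,0,0,0],[0.031,0,0,0],[0.034,0,0,0],[0.037,0,0,0],[0.04,0,0,0],[0.043,0,0,0],[0.046,0,0,0],[0.05,0,0,0],[0.054,0,0,0],[0.058,0,0,0],[0.06,0,0,0]]}}

```text
time: 5.75
ee_pos: [0.478, -0.2313, 0.0566]
eef_rot: [0.64, 0.769, 0.0, -0.0]
ft_force: [0.7, -3.0, 2.8]
width: 0.0003
```

Emit:
{"fn": "move_arm", "kwargs": {"series": [[0.003,0,0,0],[0.006,0,0,0],[0.009,0,0,0],[0.012,0,0,0],[0.015,0,0,0],[0.018,0,0,0],[0.02,0,0,0]]}}

```text
time: 6.45
ee_pos: [0.4743, -0.2118, 0.0564]
eef_rot: [0.64, 0.768, 0.0, -0.0]
ft_force: [1.0, -4.1, 3.4]
width: 0.0008
```

Run:
```python
from h import *
snap('scene','s3'); p,d,z=load('s3'); cv2.imwrite('pics/c5.png',cv2.resize(p[130:270,160:340,::-1],None,fx=4,fy=4,interpolation=cv2.INTER_CUBIC))
```

```text
(no output)
```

View pics/c5.png

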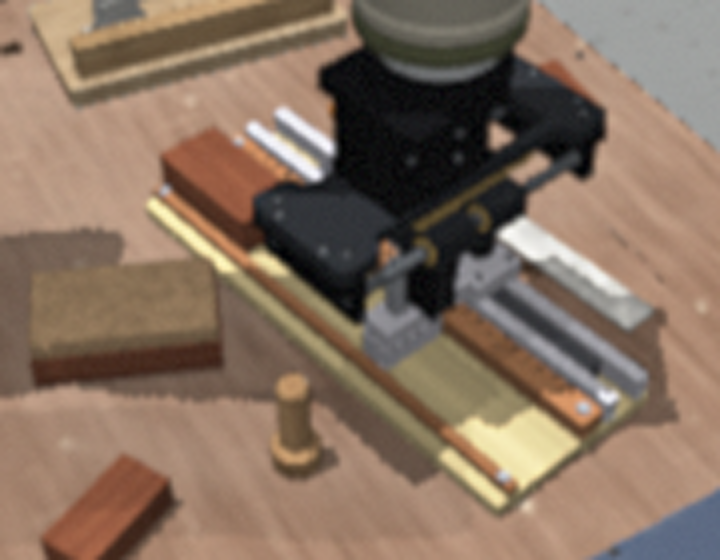

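Emit:
{"fn": "move_arm", "kwargs": {"series": [[0.002,0,0,0],[0.004,0,0,0],[0.006,0,0,0],[0.007,0,0,0],[0.008,0,0,0]]}}

```text
time: 7.0
ee_pos: [0.4729, -0.2041, 0.0564]
eef_rot: [0.64, 0.768, 0.0, -0.0]
ft_force: [1.1, -3.1, 0.0]
width: 0.0007
```

Emit:
{"fn": "move_arm", "kwargs": {"series": [[0.001,0,0,0],[0.002,0,0,0]]}}

```text
time: 7.2
ee_pos: [0.4725, -0.2021, 0.0564]
eef_rot: [0.64, 0.768, 0.0, -0.0]
ft_force: [1.8, -1.0, -0.7]
width: 0.0006
```

Emit:
{"fn": "move_arm", "kwargs": {"series": [[0.001,0,0,0],[0.002,0,0,0]]}}

```text
time: 7.4
ee_pos: [0.472, -0.1998, 0.0563]
eef_rot: [0.64, 0.769, 0.0, -0.001]
ft_force: [0.7, -0.5, -0.4]
width: 0.0009
```

Emit:
{"fn": "move_arm", "kwargs": {"series": [[0.0005,0,0,0],[0.001,0,0,0]]}}

```text
time: 7.6
ee_pos: [0.4719, -0.1991, 0.0564]
eef_rot: [0.64, 0.769, 0.0, -0.0]
ft_force: [0.2, -0.3, -0.2]
width: 0.0005
```

Emit:
{"fn": "move_arm", "kwargs": {"series": [[0.0005,0,0,0],[0.001,0,0,0]]}}

```text
time: 7.8
ee_pos: [0.4718, -0.1983, 0.0565]
eef_rot: [0.64, 0.768, 0.0, -0.0]
ft_force: [0.7, 0.0, 1.0]
width: 0.0007
```

Emit:
{"fn": "move_arm", "kwargs": {"series": [[0.0005,0,0,0],[0.001,0,0,0]]}}

```text
time: 8.0
ee_pos: [0.4717, -0.1974, 0.0565]
eef_rot: [0.64, 0.768, 0.0, -0.0]
ft_force: [-0.1, 0.7, -0.4]
width: 0.0004
```

Emit:
{"fn": "move_arm", "kwargs": {"series": [[0.0005,0,0,0],[0.001,0,0,0]]}}

```text
time: 8.2
ee_pos: [0.4715, -0.1965, 0.0565]
eef_rot: [0.64, 0.768, 0.0, 0.0]
ft_force: [0.6, -0.8, 0.8]
width: 0.0006
```

Emit:
{"fn": "move_arm", "kwargs": {"series": [[0.0005,0,0,0],[0.001,0,0,0]]}}

```text
time: 8.4
ee_pos: [0.4713, -0.1954, 0.0565]
eef_rot: [0.64, 0.768, 0.0, -0.0]
ft_force: [-0.2, 0.4, 0.2]
width: 0.0005
```

Run:
```python
from h import *
snap('scene','s4'); p,d,z=load('s4'); cv2.imwrite('pics/c6.png',cv2.resize(p[160:240,200:320,::-1],None,fx=6,fy=6,interpolation=cv2.INTER_CUBIC))
```

```text
(no output)
```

View pics/c6.png

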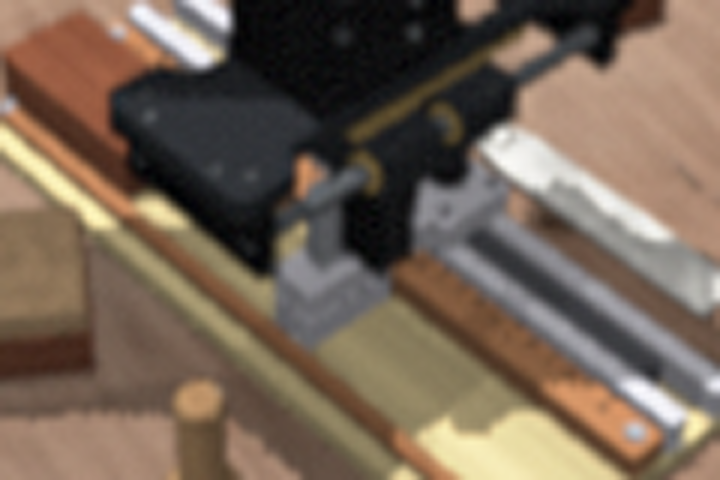

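Emit:
{"fn": "move_arm", "kwargs": {"series": [[0.0005,0,0,0],[0.001,0,0,0]]}}

```text
time: 8.65
ee_pos: [0.4712, -0.1945, 0.0565]
eef_rot: [0.64, 0.768, 0.0, -0.0]
ft_force: [-0.2, 0.1, 0.4]
width: 0.0005
```

Emit:
{"fn": "move_arm", "kwargs": {"series": [[0.0005,0,0,0],[0.001,0,0,0]]}}

```text
time: 8.85
ee_pos: [0.4711, -0.1938, 0.0566]
eef_rot: [0.64, 0.768, -0.0, 0.0]
ft_force: [1.5, -1.6, -2.1]
width: 0.0003
```

Emit:
{"fn": "move_arm", "kwargs": {"series": [[0.0005,0,0,0],[0.0005,0,0,0]]}}

```text
time: 9.05
ee_pos: [0.471, -0.1936, 0.0566]
eef_rot: [0.64, 0.768, -0.0, 0.0]
ft_force: [1.8, -4.3, -2.9]
width: 0.0008
```

Emit:
{"fn": "move_arm", "kwargs": {"series": [[0.0005,0,0,0],[0.0005,0,0,0]]}}

```text
time: 9.25
ee_pos: [0.4709, -0.1932, 0.0566]
eef_rot: [0.64, 0.768, -0.0, 0.001]
ft_force: [2.1, -5.2, -3.3]
width: 0.0003
```

Emit:
{"fn": "move_arm", "kwargs": {"series": [[0.0005,0,0,0],[0.0005,0,0,0]]}}

```text
time: 9.45
ee_pos: [0.4708, -0.193, 0.0566]
eef_rot: [0.64, 0.768, -0.0, 0.001]
ft_force: [2.3, -6.2, -3.8]
width: 0.0006
```

Emit:
{"fn": "move_arm", "kwargs": {"series": [[-0.003,0,0,0],[-0.015,0,0,0],[-0.03,0,0,0],[-0.035,0,-0.02,0],[-0.035,0,-0.06,0],[-0.035,0,-0.1,0],[-0.035,0,-0.14,0],[-0.02,0,-0.16,0],[0.02,-0.002,-0.16,0],[0.06,-0.004,-0.16,0],[0.1,-0.006,-0.16,0],[0.14,-0.006,-0.16,0],[0.18,-0.006,-0.16,0],[0.22,-0.006,-0.16,0],[0.245,-0.006,-0.16,0],[0.255,-0.006,-0.16,0],[0.255,-0.006,-0.16,0]]}}

```text
time: 11.15
ee_pos: [0.4187, 0.058, 0.2166]
eef_rot: [0.639, 0.769, -0.0, -0.0]
ft_force: [0.3, -0.9, 0.0]
width: 0.0005
```

Run:
```python
from h import *
snap('scene','s5');snap('top','t5'); p,d,z=load('s5'); a=cv2.resize(p[160:240,200:320,::-1],None,fx=5,fy=5,interpolation=cv2.INTER_CUBIC)
p,d,z=load('t5'); b=cv2.resize(p[140:235,180:340,::-1],None,fx=5,fy=5,interpolation=cv2.INTER_CUBIC)
cv2.imwrite('pics/c7.png',a);cv2.imwrite('pics/c8.png',b)
R0=np.array([[np.cos(.182),-np.sin(.182)],[np.sin(.182),np.cos(.182)]]);t0=np.array([.4785,-.1483])
print((read_state()['ee_pos'][:2]-t0)@R0)
```

```text
[-0.02147859  0.21190637]
```

View pics/c7.png

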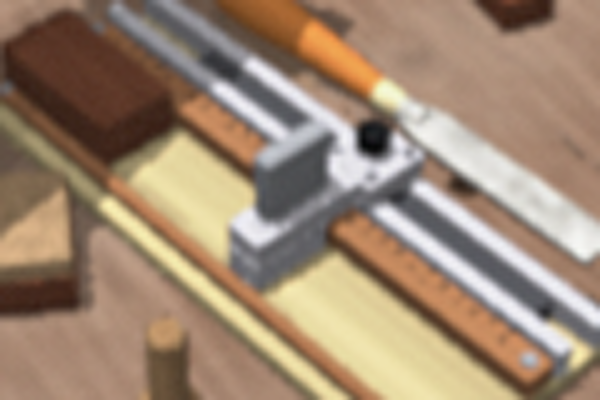

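View pics/c8.png

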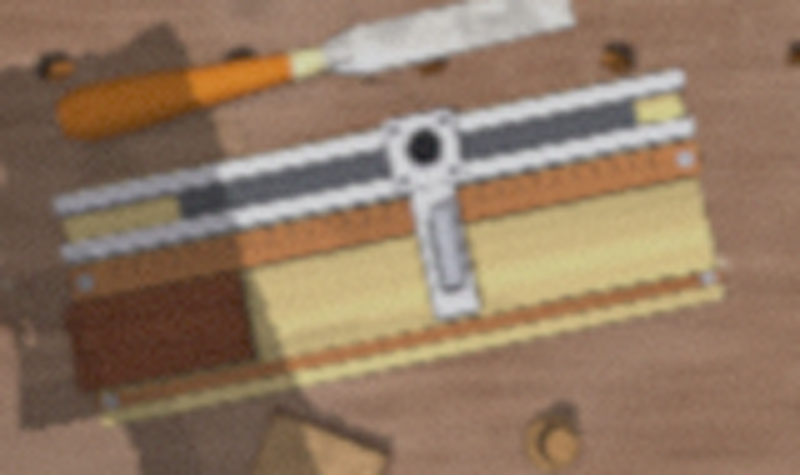

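Run:
```python
from h import *
p,d,z=load('top0')
W=np.array([[dep(z,u,v) for u in range(90,200,3)] for v in range(130,250,3)]).reshape(-1,3)
m=(W[:,2]>.02)&(W[:,1]>.04); print(W[m].min(0),W[m].max(0)); print(W[m&(W[:,1]<.2)].max(0), W[m&(W[:,1]<.2)].min(0))
```

```text
[0.35463821 0.11487991 0.02003231] [0.61471941 0.24484071 0.09891137]
[0.60828145 0.19863417 0.09891137] [0.35463821 0.11487991 0.0200448 ]
```

Emit:
{"fn": "move_arm", "kwargs": {"series": [[-0.01,0,0.01,0],[-0.018,0,0.03,0],[-0.018,0,0.06,0],[-0.018,0,0.09,0],[-0.018,0,0.12,0],[-0.018,0,0.145,0],[-0.018,0,0.165,0],[-0.018,0,0.178,0],[-0.018,0,0.183,0],[-0.018,0,0.183,0]]}}

```text
time: 12.25
ee_pos: [0.4216, 0.0385, 0.033]
eef_rot: [0.641, 0.768, -0.001, -0.0]
ft_force: [0.4, -1.0, 0.2]
width: 0.0003
```

Run:
```python
from h import *
snap('scene','s6'); p,d,z=load('s6'); a=cv2.resize(p[130:240,170:320,::-1],None,fx=5,fy=5,interpolation=cv2.INTER_CUBIC)
cv2.imwrite('pics/c9.png',a)
```

```text
(no output)
```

View pics/c9.png

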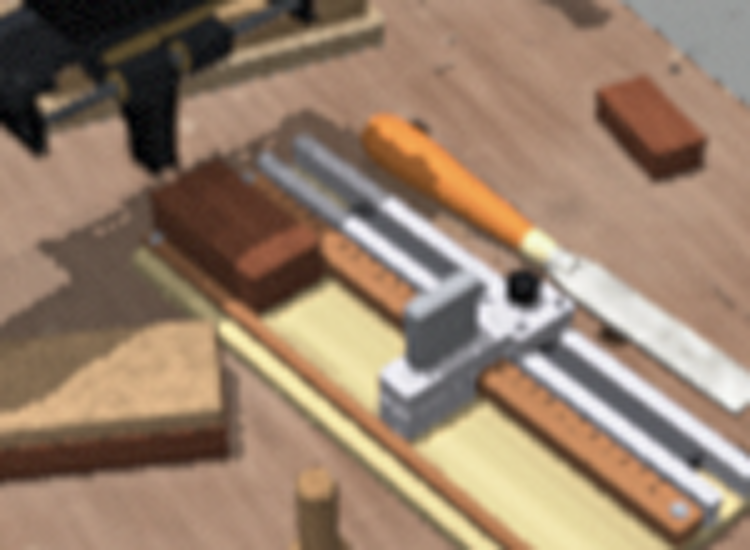

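Emit:
{"fn": "move_arm", "kwargs": {"series": [[-0.004,0,0,0],[-0.009,0,0,0],[-0.012,0,0,0],[-0.015,0,0,0],[-0.018,0,0,0],[-0.022,0,0,0],[-0.026,0,0,0],[-0.03,0,0,0],[-0.034,0,0,0],[-0.038,0,0,0],[-0.042,0,0,0],[-0.046,0,0,0],[-0.05,0,0,0],[-0.053,0,0,0],[-0.055,0,0,0],[-0.055,0,0,0]]}}

```text
time: 13.9
ee_pos: [0.4319, -0.0145, 0.0335]
eef_rot: [0.64, 0.768, -0.0, 0.0]
ft_force: [-0.4, 0.2, 0.4]
width: 0.0003
```

Emit:
{"fn": "move_arm", "kwargs": {"series": [[-0.003,0,0,0],[-0.006,0,0,0],[-0.01,0,0,0],[-0.014,0,0,0],[-0.018,0,0,0],[-0.022,0,0,0],[-0.026,0,0,0],[-0.03,0,0,0],[-0.033,0,0,0],[-0.036,0,0,0],[-0.038,0,0,0],[-0.04,0,0,0]]}}

```text
time: 15.1
ee_pos: [0.4392, -0.0536, 0.0335]
eef_rot: [0.64, 0.768, 0.0, -0.0]
ft_force: [0.9, -0.4, -0.0]
width: 0.0009
```

Run:
```python
from h import *
snap('scene','s7'); p,d,z=load('s7'); a=cv2.resize(p[130:240,170:320,::-1],None,fx=5,fy=5,interpolation=cv2.INTER_CUBIC)
cv2.imwrite('pics/c10.png',a)
```

```text
(no output)
```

View pics/c10.png

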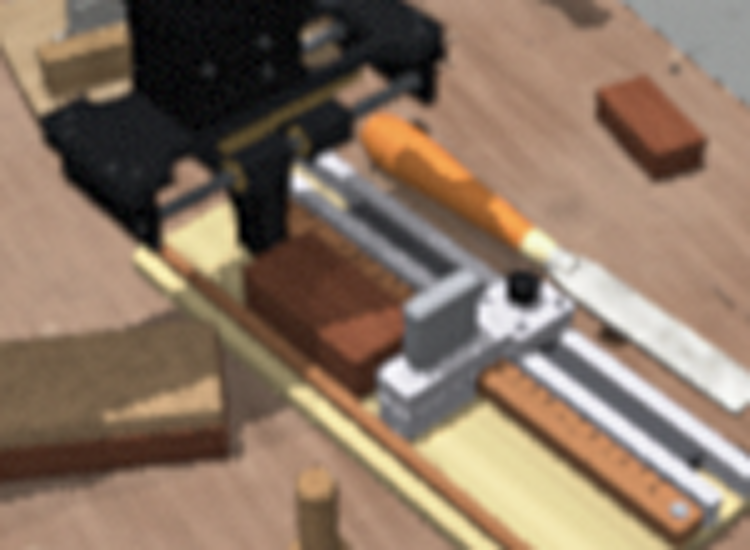

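Emit:
{"fn": "move_arm", "kwargs": {"series": [[-0.002,0,0,0],[-0.004,0,0,0],[-0.006,0,0,0],[-0.008,0,0,0],[-0.009,0,0,0],[-0.01,0,0,0]]}}

```text
time: 15.75
ee_pos: [0.441, -0.0633, 0.0335]
eef_rot: [0.64, 0.768, 0.0, -0.0]
ft_force: [0.4, 1.0, -0.4]
width: -0.0001
```

Emit:
{"fn": "move_arm", "kwargs": {"series": [[-0.001,0,0,0],[-0.002,0,0,0]]}}

```text
time: 15.95
ee_pos: [0.4413, -0.0653, 0.0335]
eef_rot: [0.64, 0.768, 0.0, -0.0]
ft_force: [-0.9, 1.2, -0.1]
width: 0.0003
```

Emit:
{"fn": "move_arm", "kwargs": {"series": [[-0.0005,0,0,0],[-0.001,0,0,0]]}}

```text
time: 16.15
ee_pos: [0.4415, -0.0662, 0.0335]
eef_rot: [0.64, 0.768, 0.0, -0.0]
ft_force: [-0.3, 0.8, -0.0]
width: 0.0007
```

Emit:
{"fn": "move_arm", "kwargs": {"series": [[-0.0005,0,0,0],[-0.001,0,0,0]]}}

```text
time: 16.35
ee_pos: [0.4417, -0.0673, 0.0335]
eef_rot: [0.64, 0.768, 0.0, -0.0]
ft_force: [-0.6, 0.7, 1.2]
width: 0.0006
```

Emit:
{"fn": "move_arm", "kwargs": {"series": [[-0.0005,0,0,0],[-0.001,0,0,0]]}}

```text
time: 16.55
ee_pos: [0.4418, -0.068, 0.0335]
eef_rot: [0.64, 0.768, 0.0, -0.0]
ft_force: [-0.6, 2.3, 1.4]
width: 0.0003
```

Emit:
{"fn": "move_arm", "kwargs": {"series": [[-0.0005,0,0,0],[-0.0005,0,0,0]]}}

```text
time: 16.75
ee_pos: [0.4419, -0.0684, 0.0335]
eef_rot: [0.64, 0.769, 0.0, -0.0]
ft_force: [-1.9, 2.8, 1.8]
width: 0.0005
```

Emit:
{"fn": "move_arm", "kwargs": {"series": [[-0.0005,0,0,0],[-0.0005,0,0,0]]}}

```text
time: 16.95
ee_pos: [0.442, -0.069, 0.0335]
eef_rot: [0.64, 0.769, 0.0, -0.0]
ft_force: [-2.1, 4.5, 2.7]
width: 0.0004
```

Emit:
{"fn": "move_arm", "kwargs": {"series": [[0.001,0,0,0],[0.003,0,0,0],[0.012,0,0,0],[0.03,0,0,0],[0.04,0,-0.02,0],[0.04,0,-0.05,0],[0.04,0,-0.09,0],[0.06,0,-0.13,0],[0.09,0,-0.16,0],[0.13,0,-0.17,0],[0.16,0,-0.17,0],[0.18,0,-0.17,0],[0.18,0,-0.17,0]]}}

```text
time: 18.25
ee_pos: [0.4086, 0.1106, 0.2035]
eef_rot: [0.638, 0.77, 0.0, 0.0]
ft_force: [0.0, 0.3, -0.7]
width: 0.0005
```

Run:
```python
from h import *
for n,f in [('scene','s8'),('top','t8'),('wrist','w8')]: snap(n,f)
p,d,z=load('s8'); cv2.imwrite('pics/c11.png',cv2.resize(p[130:240,170:320,::-1],None,fx=5,fy=5,interpolation=cv2.INTER_CUBIC))
p,d,z=load('t8'); cv2.imwrite('pics/c12.png',cv2.resize(p[140:235,180:340,::-1],None,fx=5,fy=5,interpolation=cv2.INTER_CUBIC))
```

```text
(no output)
```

View pics/c11.png

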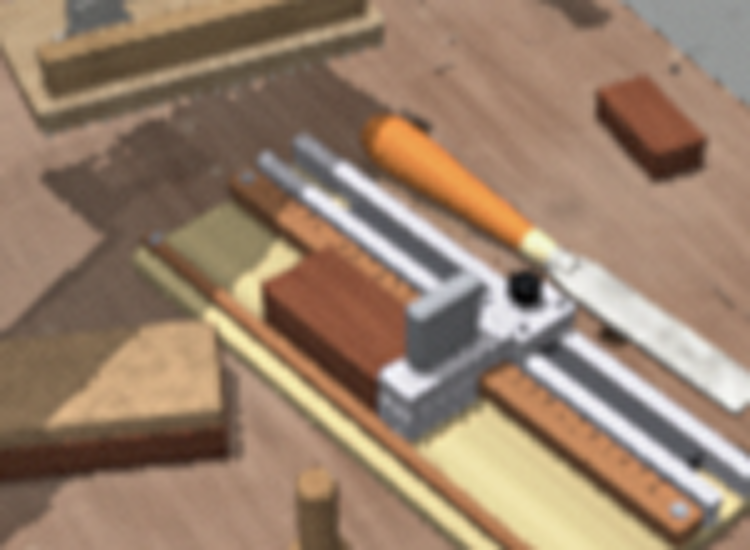

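View pics/c12.png

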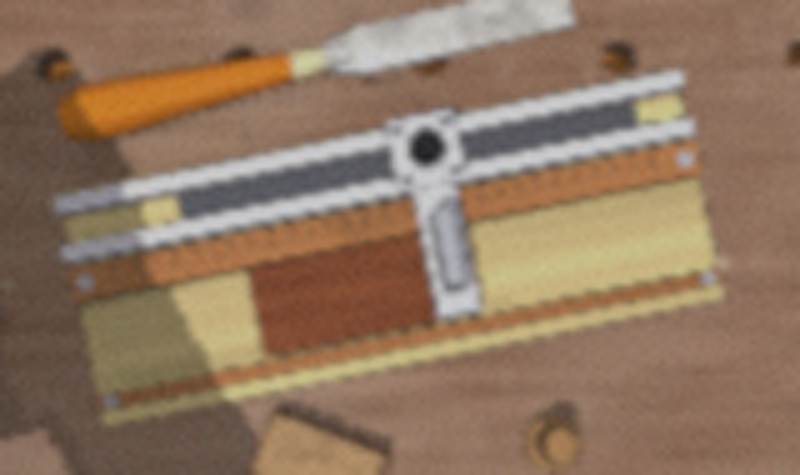

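Run:
```python
from h import *
# gap check along the channel near the stop plate: workpiece ends in top view at z=.042
for f,k,w in [('t5',(424,146),None),('t8',(426,147),[(250,270),(262,355),(422,322)])]:
    p,d,z=load(f); R0=np.array([[np.cos(.182),-np.sin(.182)],[np.sin(.182),np.cos(.182)]]);t0=np.array([.4785,-.1483])
    J=lambda X,Y,h:((plane(z,*cr(X,Y,180,140),h)[:2]-t0)@R0*1e3).round(1)
    hs=d[140:235,180:340]; print('knob',J(*k,.066), [J(*q,.042) for q in (w or [])])
print(read_state()['ft_force']); r.close_job()
```

```text
knob [ 40.1 -24.8] []
knob [ 39.4 -25.7] [array([-0.8, 72.8]), array([-43.9,  75.1]), array([-43.8,  -6.8])]
[-0.08100996  0.29831674  0.29544417]
the job is handed in; nothing more can be done
```

The stop is set in the notch, the workpiece is butted against it, and I handed the job in at about 18 s with the arm clear of everything.

- **Stop:** I pushed it by the lug with closed fingertips. The drag was about 3–4 N, fell to about 0 at the notch, then climbed to about 6 N within 1 mm. I stopped there, well below the 12–15 N that would drive it out. The knob ended at jig y ≈ −25 mm, about 0.105 m along the stop's range, which matches the notch I had seen at about −22 to −31 mm.
- **Workpiece:** I pushed it gently from its far end until the force rose to about 5 N at the predicted spot, then drew back. In the final pictures there is no visible gap: its far end is at y ≈ 73–75 mm, and contact predicts about 75 mm.
- **Knob position:** It read −24.8 mm before the workpiece push and −25.7 mm after. That 1 mm is within reading error or the play of the notch.
- **Not checked:** I did not measure the pin's drop directly, because 2.7 mm is too small to see in these images. That the pin is seated rests on the force pattern and the stop's position.
- **Other measurements:** One corner reading, the workpiece's near end at −7 mm, disagreed. I put that down to the stop plate hiding the end. The two camera fits of the jig differed by about 2 mm and 0.5°.
- **Bystanders:** The chisel, sanding block and bench dog look unmoved in the final pictures.

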